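# Find the tired shock mount and tag it

## Robot

A 7-joint arm with a two-finger parallel gripper is mounted at the origin on the work surface. World frame = base frame: x ahead of the robot, y to its left, z up, the work surface at z = 0. Lengths are in m, angles in rad, forces in N, time in s.
With the tool pointing down it reaches from about 0.425 to 0.925 m from the base axis. Payload 6.8 kg.
Tool frame: the origin (TCP) lies midway between the tips of the shut fingers; the grasp point (between the pads) lies 19 mm behind it; z points along the fingers, y is the direction in which the jaws open and shut (so a half turn about z gives the same grasp; the last joint's range is limited). The gripper opens to 85 mm and grips with 20 to 120 N. Pads are 22 mm wide; open, the fingers measure 114 mm over their backs; the gripper's body (76 mm by 85 mm) begins 54 mm behind the grasp point. The pads swing forward as they close: fully open they stand 13 mm farther back than shut.
Start: joints at [1.138, 0.477, 0.022, 1.555, -0.011, 1.109, -0.083], TCP at [0.215, -0.64, 0.231] pointing down, gripper open.
Joint ranges: [-2.96, 2.96], [-0.34, 2.1], [-1.41, 1.46], [0.24, 2.44], [-1.37, 4.51], [0.17, 1.92], [-2.96, 2.96]. Speed limits (rad/s): [2.39, 2.39, 3.14, 3.14, 3.14, 3.14, 3.14].

## Interface

Orientations are given as a rotation vector (axis times angle).
In Python, from bench import r gives the robot as it stands. The module is installed in compiled form; this text tells all that it offers.
- The arm moves only by the tool apply_moves, never from a script. Its argument "plan" is a list that holds one entry, the list of rows, each a list of 7 numbers: the turn, a rotation vector about the tool's x, y, z scaled (see below), then the shift along the tool's x, y, z scaled (see below), then the closure, from -1 (fully open) to 1 (shut). In form: [[[wx, wy, wz, tx, ty, tz, grip], ...]]. A call has 1 to 12 rows; each row is the pose to reach, as a shift and turn from the pose commanded when the call began, along the tool's axes at that moment, turning the shorter way round; what a row does not reach only later rows make up. The controller multiplies each number of a shift by 0.4 m and each number of a turn by 180 degrees. A row lasts 1/12 s, in which the tool goes at most 41.7 mm and 7.16 degrees, less where a joint would pass 70% of its speed; a pose out of reach is approached as far as the arm can. A call with a number of a shift or a turn outside -1 to 1 is refused whole. A call with a gripper value outside its range is refused whole. The fingers move at their own pace and stop on an object; "force" is the grip in N (left out, the last holds). Time passes only in rows, so rows that repeat a pose let the fingers close. It gives the time, the measured TCP pose, the force and the opening at its end, in the units of the state.
- r.get_obs(): the state, without advancing time (a new reading comes with each control period).
- r.grab_frame(name): name is "side" or "top" or "wrist"; returns a dict with "pixels" (400x640x3 uint8, blue, green, red), "fx", "fy", "cx", "cy" (pixels), "pose" (4x4, takes a point from camera to world coordinates). Camera axes: x right, y up, looking along -z (the intrinsics and any distortion apply to the point x, -y, -z); pixel columns grow to the right and rows downward; lengths in m; the calibration is good to about 2 mm. The wrist camera is an equidistant fisheye: a pixel r from the principal point sees the ray r / f radians off the axis. A picture is of the moment at which its call begins. There is no depth.
- r.hand_in(): hands the job in, once; it reports no verdict.
The state is a dict: "clock": time; "joints": joint angles; "qvel": joint speeds; "tau": joint torques, N m; "tcp_pos": TCP position; "orientation": TCP orientation; "contact_force": force on the tool from outside, world axes, zero at the start; "moment": the same for the moment, N m; "grip_width": finger opening in m.
Only numpy, scipy, OpenCV 4.12 (cv2) and the standard library are available. Lean on these libraries where they do the work, as an engineer would, in place of code of your own. Each camera call takes 0.05 s, during which the arm holds its last target. There are 200 camera calls.

## Task

Three instrument shock mounts stand on the electronics bench and one has a tired spring: press each mount's round pad down and let it up, one after the other from the robot's left (+y) to its right, to feel which is softest, then push that mount's white reject tag fully down. Use the fingertips only and pick nothing up; leave the other two tags up, and leave the stands and everything else on the bench in their places. Finish with the fingers clear.

Things in the scene. Friction and masses are not known exactly. Their poses are not given: they have to be found in the camera images.
- stand_a: One of three identical-looking shock-mount stands, loose on the bench, 0.7 to 1 kg: plate 150 x 70 x 12 mm, origin at the centre of its underside, z up. In its frame the sprung pad is at x = -37.5 mm, the tag at x = +37.5 mm. They stand in a row about 220 mm apart in y, in any order, turned up to 0.35 rad. Springs differ at least 1.6-fold in stiffness; looks and place do not tell which is softest.
- pad_a_top (a point): Centre of the top face of stand_a's round pad, 44 mm across, top 60 mm above the bench when free (disc 10 mm thick over a dark cup 48 mm across and 36 mm high). Moves with the pad.
- pad_a (a joint): How far stand_a's pad is pressed straight down, m: 0 to 0.001 free, 0.012 on its stop. It springs back. Force grows in proportion after a small preload: 8 mm takes about 2 N on the softest, 6 N on the next and 11 N on the stiffest.
- tag_a_top (a point): Centre of the top face of stand_a's reject tag: a white T-shaped push tab, cap 20 x 40 x 8 mm (x, y, z of the stand), top 60 to 62 mm above the bench when up and 48 mm when fully down, in a grey guide block 32 x 50 mm whose top is 40 mm high. Moves with the tag.
- tag_a (a joint): How far stand_a's tag is pushed down, m: 0 to 0.002 is up, 0.014 is fully down (cap resting on the guide). Slides with about 3 N of friction and stays where it is left.
- stand_b: One of three identical-looking shock-mount stands, loose on the bench, 0.7 to 1 kg: plate 150 x 70 x 12 mm, origin at the centre of its underside, z up. In its frame the sprung pad is at x = -37.5 mm, the tag at x = +37.5 mm. They stand in a row about 220 mm apart in y, in any order, turned up to 0.35 rad. Springs differ at least 1.6-fold in stiffness; looks and place do not tell which is softest.
- pad_b_top (a point): Centre of the top face of stand_b's round pad, 44 mm across, top 60 mm above the bench when free (disc 10 mm thick over a dark cup 48 mm across and 36 mm high). Moves with the pad.
- pad_b (a joint): How far stand_b's pad is pressed straight down, m: 0 to 0.001 free, 0.012 on its stop. It springs back. Force grows in proportion after a small preload: 8 mm takes about 2 N on the softest, 6 N on the next and 11 N on the stiffest.
- tag_b_top (a point): Centre of the top face of stand_b's reject tag: a white T-shaped push tab, cap 20 x 40 x 8 mm (x, y, z of the stand), top 60 to 62 mm above the bench when up and 48 mm when fully down, in a grey guide block 32 x 50 mm whose top is 40 mm high. Moves with the tag.
- tag_b (a joint): How far stand_b's tag is pushed down, m: 0 to 0.002 is up, 0.014 is fully down (cap resting on the guide). Slides with about 3 N of friction and stays where it is left.
- stand_c: One of three identical-looking shock-mount stands, loose on the bench, 0.7 to 1 kg: plate 150 x 70 x 12 mm, origin at the centre of its underside, z up. In its frame the sprung pad is at x = -37.5 mm, the tag at x = +37.5 mm. They stand in a row about 220 mm apart in y, in any order, turned up to 0.35 rad. Springs differ at least 1.6-fold in stiffness; looks and place do not tell which is softest.
- pad_c_top (a point): Centre of the top face of stand_c's round pad, 44 mm across, top 60 mm above the bench when free (disc 10 mm thick over a dark cup 48 mm across and 36 mm high). Moves with the pad.
- pad_c (a joint): How far stand_c's pad is pressed straight down, m: 0 to 0.001 free, 0.012 on its stop. It springs back. Force grows in proportion after a small preload: 8 mm takes about 2 N on the softest, 6 N on the next and 11 N on the stiffest.
- tag_c_top (a point): Centre of the top face of stand_c's reject tag: a white T-shaped push tab, cap 20 x 40 x 8 mm (x, y, z of the stand), top 60 to 62 mm above the bench when up and 48 mm when fully down, in a grey guide block 32 x 50 mm whose top is 40 mm high. Moves with the tag.
- tag_c (a joint): How far stand_c's tag is pushed down, m: 0 to 0.002 is up, 0.014 is fully down (cap resting on the guide). Slides with about 3 N of friction and stays where it is left.
- iron_stand: Bystander: soldering-iron stand, black base 100 x 70 x 22 mm with an iron sloping up in a spring holder to about 190 mm; origin at the centre of its underside.
- board: Bystander: loose green circuit board 95 x 70 mm, up to 18 mm high; origin at the centre of its underside.
- screwdriver: Bystander: screwdriver 170 mm long lying along its own x, up to 30 mm thick; origin under its middle.
- jar: Bystander: jar 52 mm across, 60 mm high, with a metal lid; origin at the centre of its underside.
Things that resemble listed ones, but are neither listed nor needed, are in the scene too. Leave any yellow look-alike of the stand_a alone.

How it is judged:
By the outcome, as a careful person would: the job done as asked, in the order asked, and still so for the second after the job is handed in, with the robot touching nothing.
It also fails if it takes over 54 s, if anything falls off the work surface, if the arm or the gripper's body presses on something with over 40 N, if the wrist force passes 120 N, or if a joint passes its speed limit or range.

## Working session

There is one attempt and no reset: what is moved stays moved. The work goes in short steps, Python scripts to look and compute and a tool call to move; the robot and the scene stay as the last step left them, time stands still between calls to the robot, and variables do not carry over. Pictures are saved under pics/ and viewed, on a budget of 10 in all, crops included, one or two more only if the job needs it, and the job is handed in when it is done.

Besides the shell and the picture viewer there is one more tool, called after ">>>" as name(argument=value, ...), one argument or row to a line, values as JSON. apply_moves: Moves the arm, as the interface text tells. Its arguments: {"type":"object","properties":{"plan":{"type":"array","items":{"type":"array","items":{"type":"array","items":{"type":"number","minimum":-1,"maximum":1}}}},"force":{"type":"number"}},"required":["plan"]}

```bash
mkdir -p pics; python3 - <<'E'
from bench import r
import cv2,numpy as np
o=r.get_obs();print(o)
for n in("side","top"):
    f=r.grab_frame(n);cv2.imwrite(f"pics/{n}0.png",f["pixels"]);print(n,f["fx"],f["fy"],f["cx"],f["cy"],np.round(f["pose"],4).tolist(),[k for k in f])
E
```

```text
{'clock': 0.0, 'joints': array([ 1.13792298,  0.47781597,  0.02235871,  1.55642985, -0.01149235,
        1.1092989 , -0.08307302]), 'qvel': array([ 0.00214899,  0.00077776, -0.00143747,  0.00105435, -0.00031413,
        0.0006834 , -0.00039203]), 'tau': array([ 6.51392456e-04, -5.96458125e+01,  1.60813976e+00, -2.81200218e+01,
        1.24641205e-02,  9.33385338e-03, -5.28728549e-06]), 'tcp_pos': array([ 0.21517646, -0.63917123,  0.23032457]), 'orientation': array([-3.09850790e+00, -5.07682428e-01,  6.95840816e-04]), 'contact_force': array([0.22168699, 0.61877869, 0.67722695]), 'moment': array([-0.0283719 , -0.01508493, -0.01671624]), 'grip_width': 0.08535888109840913}
side 426.0813242837776 426.0813242837776 323.88526725812545 203.99538607108684 [[-0.9011, 0.3108, -0.3022, 0.1909], [-0.4334, -0.6614, 0.6122, 0.764], [-0.0096, 0.6826, 0.7307, 1.0063], [0.0, 0.0, 0.0, 1.0]] ['pixels', 'fx', 'fy', 'cx', 'cy', 'pose']
top 513.9457912797727 513.9457912797727 310.97350299594626 196.98126422406705 [[0.0268, 0.9889, -0.1459, 0.3693], [-0.9996, 0.0281, 0.0069, -0.0206], [0.0109, 0.1456, 0.9893, 1.4365], [0.0, 0.0, 0.0, 1.0]] ['pixels', 'fx', 'fy', 'cx', 'cy', 'pose']
```

View pics/top0.png

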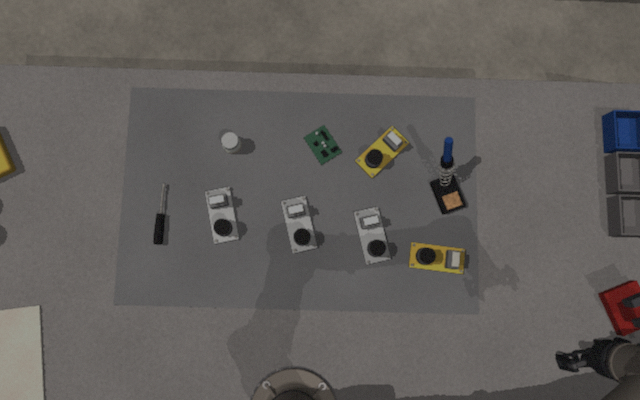

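View pics/side0.png

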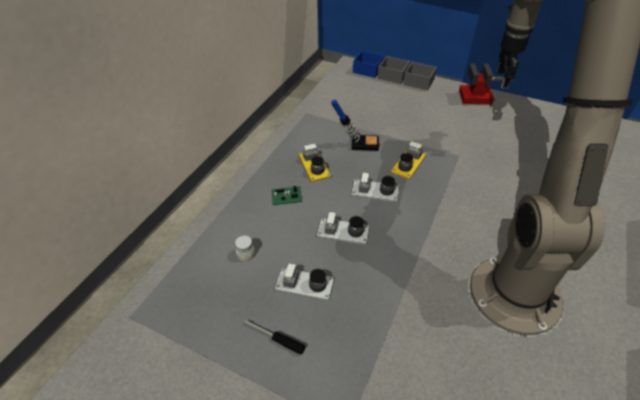

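The top view shows three grey stands, with pads at about (222,228), (302,237) and (376,248), and tags at about (217,200), (295,209) and (370,221). The possible confusions are the yellow look-alikes at (382,151) and (437,257), which I will leave alone. The side view agrees: grey stands at (305,283), (343,230) and (376,188), yellow ones at (315,165) and (408,163). Next is one close crop to confirm and measure.

```bash
python3 - <<'E'
import cv2
a=cv2.imread("pics/top0.png")[178:273,198:398]
cv2.imwrite("pics/crop0.png",cv2.convertScaleAbs(cv2.resize(a,None,fx=4,fy=4,interpolation=cv2.INTER_CUBIC),alpha=1.4))
E
```

```text
(no output)
```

View pics/crop0.png

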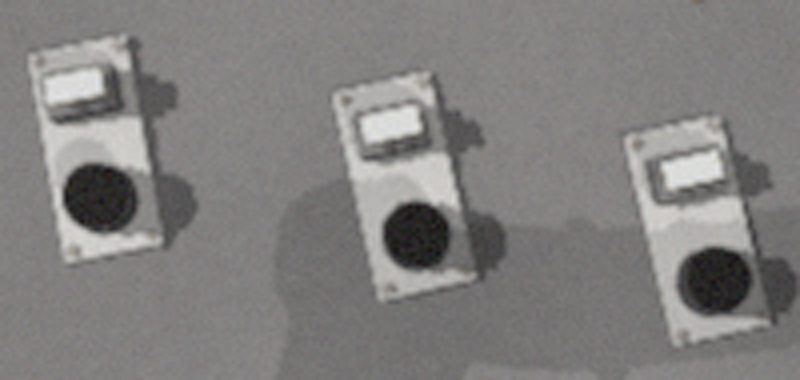

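```bash
cat > h.py <<'E'
import numpy as np
from scipy.spatial.transform import Rotation as R
K=(513.9457912797727,310.97350299594626,196.98126422406705)
P=np.array([[0.0268,0.9889,-0.1459,0.3693],[-0.9996,0.0281,0.0069,-0.0206],[0.0109,0.1456,0.9893,1.4365]])
def w(u,v,z):
    d=P[:,:3]@np.array([(u-K[1])/K[0],-(v-K[2])/K[0],-1]);c=P[:,3]
    return (c+d*(z-c[2])/d[2])[:2]
def crop(u,v,z): return w(198+(u+.5)/4-.5,178+(v+.5)/4-.5,z)
E
python3 - <<'E'
from h import *
pl=[[(28,52),(132,37),(163,242),(67,264)],[(333,97),(435,73),(481,276),(381,300)],[(624,134),(722,116),(775,322),(677,346)]]
pads=[(97,197),(415,236),(714,280)];tags=[(75,87),(391,127),(691,170)]
for c,p,t in zip(pl,pads,tags):
    C=np.array([crop(*q,.012) for q in c]);ctr=C.mean(0)
    fw=(C[0]+C[1]-C[2]-C[3])/2
    a=np.arctan2(fw[1],fw[0]);f=np.array([np.cos(a),np.sin(a)])
    A,B=crop(*p,.06),crop(*t,.061)
    d=B-A
    print("ctr",ctr.round(4),"len",np.linalg.norm(fw).round(4),"yaw",a.round(3),"pad",(ctr-.0375*f).round(4),A.round(4),"tag",(ctr+.0375*f).round(4),B.round(4),np.linalg.norm(d).round(4),np.arctan2(d[1],d[0]).round(3))
from bench import r
print(R.from_rotvec(r.get_obs()["orientation"]).as_matrix().round(4))
E
```

```text
ctr [0.5228 0.2157] len 0.1485 yaw 0.216 pad [0.4861 0.2076] [0.4846 0.2063] tag [0.5594 0.2237] [0.5584 0.2248] 0.0761 0.246
ctr [ 0.5024 -0.0006] len 0.1453 yaw 0.257 pad [ 0.4661 -0.0101] [ 0.4644 -0.0074] tag [0.5387 0.0089] [0.5372 0.0109] 0.0751 0.246
ctr [ 0.4782 -0.204 ] len 0.149 yaw 0.259 pad [ 0.4419 -0.2136] [ 0.4405 -0.2079] tag [ 0.5144 -0.1944] [ 0.5138 -0.1917] 0.075 0.218
[[ 9.477e-01  3.192e-01 -7.000e-04]
 [ 3.192e-01 -9.477e-01  1.500e-03]
 [-2.000e-04 -1.700e-03 -1.000e+00]]
```

Stand centres and yaws (about 0.24 rad) match the given sizes: length 0.146–0.149 against 0.150 m, and pad to tag 75–76 mm against 75 mm. I'll start moving with the fingers shut, towards the left stand.

>>> apply_moves(
  plan=[
    [[0,0,0.027,0.827,-0.616,0.075,1],[0,0,0.027,0.827,-0.616,0.075,1],[0,0,0.027,0.827,-0.616,0.075,1],[0,0,0.027,0.827,-0.616,0.075,1],[0,0,0.027,0.827,-0.616,0.075,1],[0,0,0.027,0.827,-0.616,0.075,1],[0,0,0.027,0.827,-0.616,0.075,1],[0,0,0.027,0.827,-0.616,0.075,1],[0,0,0.027,0.827,-0.616,0.075,1],[0,0,0.027,0.827,-0.616,0.075,1],[0,0,0.027,0.827,-0.616,0.075,1],[0,0,0.027,0.827,-0.616,0.075,1]],
  ],
)

```text
clock: 1.1
tcp_pos: [0.4516, -0.2979, 0.2009]
orientation: [-3.117, -0.385, 0.0]
contact_force: [-0.5, -0.2, -0.9]
grip_width: 0.0001
```

```bash
cat >> h.py <<'E'
def go(x,y,z):
    from bench import r
    o=r.get_obs();M=R.from_rotvec(o["orientation"]).as_matrix()
    print("t",round(o["clock"],2),"tcp",o["tcp_pos"].round(4),"F",o["contact_force"].round(2),"w",round(o["grip_width"],4),"yaw",round(np.arctan2(M[1,0],M[0,0]),3),"z",M[:,2].round(3),"qv",abs(o["qvel"]).max().round(3))
    print("units",(M.T@(np.array([x,y,z])-o["tcp_pos"])/.4).round(3))
E
python3 -c "
from h import *
go(.485,.2065,.12)"
```

```text
t 1.1 tcp [ 0.4516 -0.2979  0.2009] F [-0.53 -0.18 -0.94] w 0.0001 yaw 0.246 z [-0.     0.001 -1.   ] qv 0.063
units [ 0.388 -1.203  0.204]
```

>>> apply_moves(
  plan=[
    [[0,0,0,0.31,-0.96,0.1,1],[0,0,0,0.31,-0.96,0.1,1],[0,0,0,0.31,-0.96,0.1,1],[0,0,0,0.31,-0.96,0.1,1],[0,0,0,0.31,-0.96,0.1,1],[0,0,0,0.31,-0.96,0.1,1],[0,0,0,0.31,-0.96,0.1,1],[0,0,0,0.31,-0.96,0.1,1],[0,0,0,0.31,-0.96,0.1,1],[0,0,0,0.31,-0.96,0.1,1],[0,0,0,0.31,-0.96,0.1,1],[0,0,0,0.31,-0.96,0.1,1]],
  ],
)

```text
clock: 2.1
tcp_pos: [0.4795, 0.1022, 0.161]
orientation: [3.119, 0.379, -0.001]
contact_force: [0.4, -1.3, -0.3]
grip_width: -0.0
```

```bash
python3 -c "
from h import *
go(.485,.2065,.12)"
```

```text
t 2.1 tcp [0.4795 0.1022 0.161 ] F [ 0.4  -1.28 -0.31] w -0.0 yaw 0.242 z [-0.001 -0.    -1.   ] qv 0.041
units [ 0.076 -0.25   0.102]
```

>>> apply_moves(
  plan=[
    [[0,0,0,0.076,-0.25,0.1,1],[0,0,0,0.076,-0.25,0.1,1],[0,0,0,0.076,-0.25,0.1,1],[0,0,0,0.076,-0.25,0.1,1],[0,0,0,0.076,-0.25,0.1,1],[0,0,0,0.076,-0.25,0.1,1]],
  ],
)

```text
clock: 2.6
tcp_pos: [0.4859, 0.2032, 0.1211]
orientation: [3.118, 0.371, -0.001]
contact_force: [0.5, -0.5, -0.0]
grip_width: 0.0003
```

```bash
python3 - <<'E'
from h import *
go(.485,.2065,.075)
from bench import r
import cv2
a=r.grab_frame("wrist");cv2.imwrite("pics/wrist1.png",a["pixels"])
b=r.grab_frame("side")["pixels"][230:330,240:380]
cv2.imwrite("pics/w1.png",np.hstack([a["pixels"][::1,::1][:, 120:520],cv2.resize(b,None,fx=2.8,fy=4)]))
E
```

```text
t 2.6 tcp [0.4859 0.2032 0.1211] F [ 0.53 -0.51 -0.02] w 0.0003 yaw 0.237 z [-0.    -0.002 -1.   ] qv 0.016
units [-0.    -0.009  0.115]
```

View pics/w1.png

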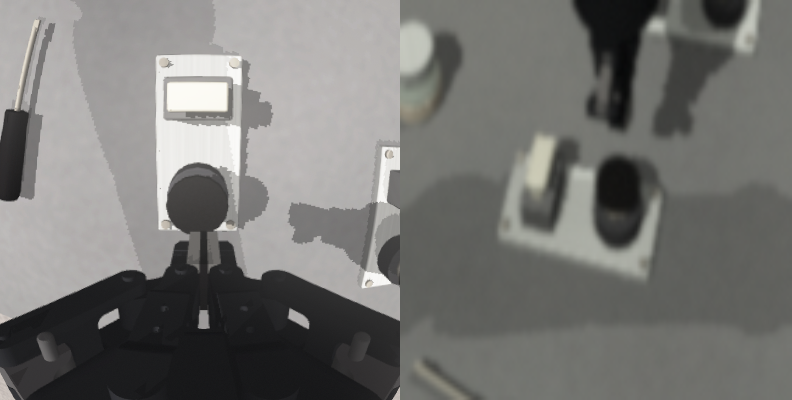

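The wrist view shows the left stand square to the tool: tag cap at about (198,97) and pad disc at about (197,200) in the crop. The fingertips at (203,235) sit over the near side of the pad. I'll cross-check these positions by the fisheye calibration.

```bash
cat >> h.py <<'E'
def wr(f,u,v,z):
    a,b=(u-f["cx"]),(v-f["cy"]);rr=np.hypot(a,b);th=rr/f["fx"]
    d=f["pose"][:3,:3]@np.array([a/rr*np.sin(th),-b/rr*np.sin(th),-np.cos(th)]);c=f["pose"][:3,3]
    return (c+d*(z-c[2])/d[2]).round(4)
E
python3 - <<'E'
from h import *
from bench import r
f=r.grab_frame("wrist")
for u,v,z in[(317,200,.06),(318,97,.061)]:print(wr(f,u,v,z))
go(.4845,.2065,.054)
E
```

```text
[0.4912 0.2102 0.06  ]
[0.5594 0.2255 0.061 ]
t 2.75 tcp [0.486  0.2038 0.1217] F [ 0.84  0.21 -0.25] w -0.0002 yaw 0.236 z [ 0.001 -0.001 -1.   ] qv 0.007
units [-0.002 -0.008  0.169]
```

>>> apply_moves(
  plan=[
    [[0,0,0,0.002,-0.011,0.07,1],[0,0,0,0.002,-0.011,0.12,1],[0,0,0,0.002,-0.011,0.139,1],[0,0,0,0.002,-0.011,0.139,1],[0,0,0,0.002,-0.011,0.139,1]],
  ],
)

```text
clock: 3.17
tcp_pos: [0.4853, 0.2099, 0.0661]
orientation: [3.119, 0.374, -0.0]
contact_force: [0.2, -0.5, 0.1]
grip_width: 0.0004
```

```bash
python3 -c "
from h import *
go(.486,.208,.052)"
```

```text
t 3.17 tcp [0.4853 0.2099 0.0661] F [ 0.19 -0.49  0.09] w 0.0004 yaw 0.239 z [-0. -0. -1.] qv 0.018
units [0.001 0.005 0.035]
```

>>> apply_moves(
  plan=[
    [[0,0,0,0,0,0.013,1],[0,0,0,0,0,0.02,1],[0,0,0,0,0,0.027,1],[0,0,0,0,0,0.027,1],[0,0,0,0,0,0.027,1],[0,0,0,0,0,0.027,1]],
  ],
)

```text
clock: 3.67
tcp_pos: [0.4853, 0.2107, 0.0552]
orientation: [-3.119, -0.376, -0.001]
contact_force: [0.6, -0.8, 1.9]
grip_width: -0.0
```

```bash
python3 -c "
from h import *
go(.486,.208,.052)"
```

```text
t 3.67 tcp [0.4853 0.2107 0.0552] F [ 0.58 -0.83  1.87] w -0.0 yaw 0.24 z [ 0.001  0.    -1.   ] qv 0.002
units [-0.     0.007  0.008]
```

>>> apply_moves(
  plan=[
    [[0,0,0,0,0,0.005,1],[0,0,0,0,0,0.009,1],[0,0,0,0,0,0.009,1],[0,0,0,0,0,0.009,1]],
  ],
)

```text
clock: 4.0
tcp_pos: [0.4853, 0.2108, 0.0514]
orientation: [-3.119, -0.376, -0.001]
contact_force: [1.3, -0.1, 2.6]
grip_width: 0.0003
```

>>> apply_moves(
  plan=[
    [[0,0,0,0,0,0,1]],
  ],
)

```text
clock: 4.08
tcp_pos: [0.4853, 0.2107, 0.0514]
orientation: [-3.119, -0.376, -0.001]
contact_force: [1.6, -0.9, 2.5]
grip_width: -0.0001
```

>>> apply_moves(
  plan=[
    [[0,0,0,0,0,0,1]],
  ],
)

```text
clock: 4.17
tcp_pos: [0.4853, 0.2107, 0.0514]
orientation: [-3.119, -0.376, -0.001]
contact_force: [1.9, 0.2, 2.9]
grip_width: -0.0
```

>>> apply_moves(
  plan=[
    [[0,0,0,0,0,0,1]],
  ],
)

```text
clock: 4.25
tcp_pos: [0.4852, 0.2107, 0.0514]
orientation: [-3.119, -0.376, -0.001]
contact_force: [2.2, 0.2, 2.4]
grip_width: 0.0001
```

Left pad: about 2.6 N at 8.6 mm. I'll let it up and go to the middle.

>>> apply_moves(
  plan=[
    [[0,0,0,0,0,-0.02,1],[0,0,0,0,0,-0.05,1],[0,0,0,0,0,-0.13,1],[0,0,0,0,0,-0.13,1]],
  ],
)

```text
clock: 4.58
tcp_pos: [0.4869, 0.2122, 0.1082]
orientation: [-3.117, -0.376, -0.009]
contact_force: [1.1, 0.5, 0.4]
grip_width: -0.0002
```

```bash
python3 -c "
from h import *
go(.466,-.008,.105)"
```

```text
t 4.58 tcp [0.4869 0.2122 0.1082] F [1.15 0.53 0.41] w -0.0002 yaw 0.24 z [ 0.005  0.003 -1.   ] qv 0.086
units [-0.182  0.522  0.006]
```

>>> apply_moves(
  plan=[
    [[0,0,0,-0.182,0.522,0,1],[0,0,0,-0.182,0.522,0,1],[0,0,0,-0.182,0.522,0,1],[0,0,0,-0.182,0.522,0,1],[0,0,0,-0.182,0.522,0,1],[0,0,0,-0.182,0.522,0,1],[0,0,0,-0.182,0.522,0,1],[0,0,0,-0.182,0.522,0,1]],
  ],
)

```text
clock: 5.25
tcp_pos: [0.4637, -0.0099, 0.1039]
orientation: [-3.119, -0.373, -0.001]
contact_force: [0.3, 1.3, -0.2]
grip_width: -0.0002
```

```bash
python3 - <<'E'
from h import *
from bench import r
import cv2
go(.466,-.008,.066)
f=r.grab_frame("wrist");cv2.imwrite("pics/w2.png",f["pixels"])
E
```

```text
t 5.25 tcp [ 0.4637 -0.0099  0.1039] F [ 0.31  1.29 -0.19] w -0.0002 yaw 0.238 z [ 0.  0. -1.] qv 0.041
units [ 0.007 -0.003  0.095]
```

View pics/w2.png

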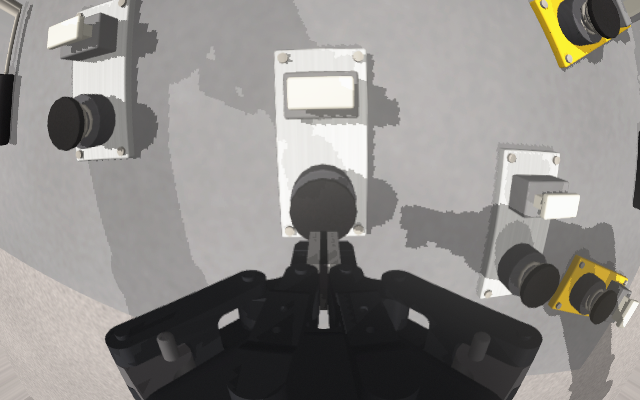

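The wrist view shows the middle pad disc at (323,205), centred under the fingertips at (325,240), with the tag at (320,92). The left stand at (100,80) is undisturbed, pad and tag up. Now I'll press the middle pad.

>>> apply_moves(
  plan=[
    [[0,0,0,0.006,-0.003,0.05,1],[0,0,0,0.006,-0.003,0.09,1],[0,0,0,0.006,-0.003,0.1,1],[0,0,0,0.006,-0.003,0.11,1],[0,0,0,0.006,-0.003,0.12,1],[0,0,0,0.006,-0.003,0.13,1],[0,0,0,0.006,-0.003,0.13,1],[0,0,0,0.006,-0.003,0.13,1],[0,0,0,0.006,-0.003,0.13,1]],
  ],
)

```text
clock: 6.05
tcp_pos: [0.4661, -0.0064, 0.052]
orientation: [-3.118, -0.378, -0.001]
contact_force: [-2.8, 3.9, 5.9]
grip_width: -0.0001
```

>>> apply_moves(
  plan=[
    [[0,0,0,0,0,0,1]],
  ],
)

```text
clock: 6.13
tcp_pos: [0.4662, -0.0064, 0.052]
orientation: [-3.118, -0.378, -0.001]
contact_force: [-2.7, 4.3, 5.5]
grip_width: 0.0003
```

>>> apply_moves(
  plan=[
    [[0,0,0,0,0,0,1]],
  ],
)

```text
clock: 6.22
tcp_pos: [0.4662, -0.0064, 0.0521]
orientation: [-3.118, -0.378, -0.001]
contact_force: [-3.0, 4.2, 6.2]
grip_width: 0.0
```

Middle pad: about 5.9 N at 8 mm. I'll let it up and go on to the right stand.

>>> apply_moves(
  plan=[
    [[0,0,0,0,0,-0.015,1],[0,0,0,0,0,-0.03,1],[0,0,0,0,0,-0.08,1],[0,0,0,0,0,-0.13,1],[0,0,0,0,0,-0.13,1]],
  ],
)

```text
clock: 6.63
tcp_pos: [0.4684, -0.008, 0.1069]
orientation: [3.118, 0.375, 0.009]
contact_force: [0.1, -0.1, 0.1]
grip_width: 0.0002
```

```bash
python3 -c "
from h import *
go(.4425,-.2095,.102)"
```

```text
t 6.63 tcp [ 0.4684 -0.008   0.1069] F [ 0.15 -0.08  0.07] w 0.0002 yaw 0.239 z [ 0.006 -0.    -1.   ] qv 0.069
units [-0.182  0.474  0.012]
```

>>> apply_moves(
  plan=[
    [[0,0,0,-0.182,0.474,0,1],[0,0,0,-0.182,0.474,0,1],[0,0,0,-0.182,0.474,0,1],[0,0,0,-0.182,0.474,0,1],[0,0,0,-0.182,0.474,0,1],[0,0,0,-0.182,0.474,0,1],[0,0,0,-0.182,0.474,0,1],[0,0,0,-0.182,0.474,0,1]],
  ],
)

```text
clock: 7.3
tcp_pos: [0.4402, -0.2089, 0.1033]
orientation: [-3.119, -0.375, -0.0]
contact_force: [0.3, 0.2, 0.4]
grip_width: -0.0001
```

```bash
python3 - <<'E'
from h import *
from bench import r
import cv2
go(.4425,-.2095,.052)
f=r.grab_frame("wrist");cv2.imwrite("pics/w3.png",f["pixels"])
E
```

```text
t 7.3 tcp [ 0.4402 -0.2089  0.1033] F [0.33 0.17 0.45] w -0.0001 yaw 0.239 z [ 0.  0. -1.] qv 0.027
units [0.005 0.003 0.128]
```

View pics/w3.png

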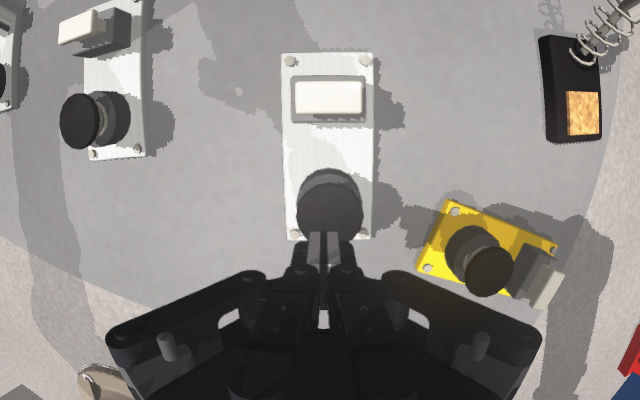

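The right pad disc is at (330,208), slightly right of the fingertips at (325,240), with its tag up at (330,98). The yellow unit at (485,250) is clear. I'll shift a little right, settle, then press.

>>> apply_moves(
  plan=[
    [[0,0,0,0.005,0.006,0.05,1],[0,0,0,0.005,0.006,0.09,1],[0,0,0,0.005,0.006,0.093,1],[0,0,0,0.005,0.006,0.095,1],[0,0,0,0.005,0.006,0.1,1],[0,0,0,0.005,0.006,0.11,1],[0,0,0,0.005,0.006,0.12,1],[0,0,0,0.005,0.006,0.13,1],[0,0,0,0.005,0.006,0.13,1],[0,0,0,0.005,0.006,0.13,1],[0,0,0,0.005,0.006,0.13,1]],
  ],
)

```text
clock: 8.27
tcp_pos: [0.4438, -0.2109, 0.0523]
orientation: [3.118, 0.377, 0.003]
contact_force: [-0.9, 2.2, 11.1]
grip_width: -0.0003
```

>>> apply_moves(
  plan=[
    [[0,0,0,0,0,0,1]],
  ],
)

```text
clock: 8.35
tcp_pos: [0.4438, -0.2109, 0.0523]
orientation: [3.118, 0.377, 0.003]
contact_force: [-1.4, 1.3, 10.1]
grip_width: -0.0001
```

>>> apply_moves(
  plan=[
    [[0,0,0,0,0,0,1]],
  ],
)

```text
clock: 8.43
tcp_pos: [0.4438, -0.2109, 0.0524]
orientation: [3.118, 0.376, 0.003]
contact_force: [-1.4, 1.6, 10.3]
grip_width: -0.0001
```

Right pad: about 10.5 N at 7.7 mm, so the left stand is clearly the softest. I'll rise and go to its tag.

>>> apply_moves(
  plan=[
    [[0,0,0,0,0,-0.015,1],[0,0,0,0,0,-0.03,1],[0,0,0,0,0,-0.08,1],[0,0,0,0,0,-0.15,1],[0,0,0,0,0,-0.15,1],[0,0,0,0,0,-0.15,1]],
  ],
)

```text
clock: 8.93
tcp_pos: [0.4437, -0.2117, 0.1127]
orientation: [3.117, 0.375, 0.004]
contact_force: [-0.5, -0.1, -1.0]
grip_width: -0.0005
```

```bash
python3 -c "
from h import *
go(.559,.2255,.115)"
```

```text
t 8.93 tcp [ 0.4437 -0.2117  0.1127] F [-0.52 -0.1  -0.96] w -0.0005 yaw 0.24 z [ 0.003 -0.002 -1.   ] qv 0.032
units [ 0.539 -0.993 -0.006]
```

>>> apply_moves(
  plan=[
    [[0,0,0,0.539,-0.993,0,1],[0,0,0,0.539,-0.993,0,1],[0,0,0,0.539,-0.993,0,1],[0,0,0,0.539,-0.993,0,1],[0,0,0,0.539,-0.993,0,1],[0,0,0,0.539,-0.993,0,1],[0,0,0,0.539,-0.993,0,1],[0,0,0,0.539,-0.993,0,1],[0,0,0,0.539,-0.993,0,1],[0,0,0,0.539,-0.993,0,1],[0,0,0,0.539,-0.993,0,1],[0,0,0,0.539,-0.993,0,1]],
  ],
)

```text
clock: 9.93
tcp_pos: [0.5573, 0.2357, 0.1108]
orientation: [-3.111, -0.39, -0.002]
contact_force: [-0.2, 1.8, 0.5]
grip_width: 0.0003
```

>>> apply_moves(
  plan=[
    [[0,0,0,0,0,0,1],[0,0,0,0,0,0,1],[0,0,0,0,0,0,1]],
  ],
)

```text
clock: 10.18
tcp_pos: [0.5574, 0.2238, 0.1104]
orientation: [3.118, 0.373, -0.003]
contact_force: [-0.9, -1.2, -0.1]
grip_width: -0.0002
```

```bash
python3 - <<'E'
from h import *
from bench import r
import cv2
go(.559,.2255,.07)
f=r.grab_frame("wrist");cv2.imwrite("pics/w4.png",f["pixels"])
E
```

```text
t 10.18 tcp [0.5574 0.2238 0.1104] F [-0.95 -1.19 -0.07] w -0.0002 yaw 0.238 z [-0.002 -0.002 -1.   ] qv 0.012
units [ 0.005 -0.003  0.101]
```

View pics/w4.png

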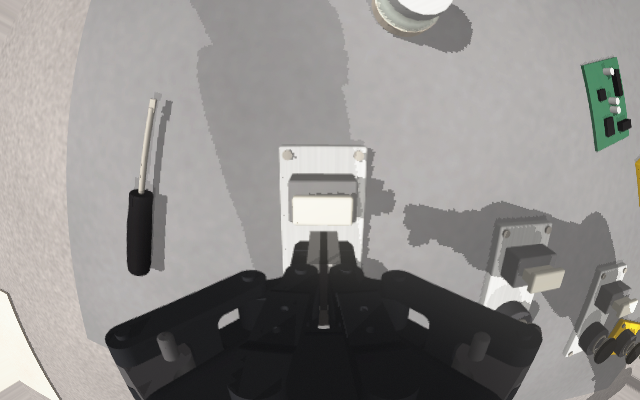

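The cap is at about (322,210) with the fingertips at (325,235), just short of it from perspective. I'll check this by calibration.

```bash
python3 - <<'E'
from h import *
from bench import r
f=r.grab_frame("wrist")
print(wr(f,322,210,.061),wr(f,291,210,.061),wr(f,355,210,.061),wr(f,322,196,.061),wr(f,322,224,.061))
go(.560,.225,.048)
E
```

```text
[0.5602 0.2264 0.061 ] [0.5554 0.2463 0.061 ] [0.5653 0.2052 0.061 ] [0.5695 0.2286 0.061 ] [0.5506 0.2241 0.061 ]
t 10.28 tcp [0.5577 0.2239 0.1109] F [-0.98 -1.48 -0.46] w 0.0003 yaw 0.238 z [-0.001 -0.001 -1.   ] qv 0.009
units [ 0.006 -0.001  0.157]
```

>>> apply_moves(
  plan=[
    [[0,0,0,0.006,-0.002,0.06,1],[0,0,0,0.006,-0.002,0.1,1],[0,0,0,0.006,-0.002,0.11,1],[0,0,0,0.006,-0.002,0.115,1],[0,0,0,0.006,-0.002,0.13,1],[0,0,0,0.006,-0.002,0.145,1],[0,0,0,0.006,-0.002,0.155,1],[0,0,0,0.006,-0.002,0.158,1],[0,0,0,0.006,-0.002,0.158,1],[0,0,0,0.006,-0.002,0.158,1]],
  ],
)

```text
clock: 11.12
tcp_pos: [0.5599, 0.2276, 0.0482]
orientation: [-3.119, -0.376, -0.0]
contact_force: [0.0, -0.1, 0.5]
grip_width: 0.0001
```

>>> apply_moves(
  plan=[
    [[0,0,0,0,0,0.003,1],[0,0,0,0,0,0.003,1],[0,0,0,0,0,0.003,1]],
  ],
)

```text
clock: 11.37
tcp_pos: [0.5599, 0.2276, 0.0481]
orientation: [3.119, 0.376, 0.0]
contact_force: [-3.3, -1.0, 10.0]
grip_width: 0.0003
```

It has bottomed out at z = 48.1 mm, with the force rising to 10 N and no further travel. I'll withdraw straight up and move clear.

>>> apply_moves(
  plan=[
    [[0,0,0,0,0,-0.02,1],[0,0,0,0,0,-0.06,1],[0,0,0,0,0,-0.16,1],[0,0,0,0,0,-0.26,1],[0,0,0,-0.25,0,-0.36,1],[0,0,0,-0.25,0,-0.36,1],[0,0,0,-0.25,0,-0.36,1],[0,0,0,-0.25,0,-0.36,1],[0,0,0,-0.25,0,-0.36,1],[0,0,0,-0.25,0,-0.36,1]],
  ],
)

```text
clock: 12.2
tcp_pos: [0.4634, 0.2038, 0.1913]
orientation: [-3.119, -0.376, -0.002]
contact_force: [0.2, -0.4, 0.8]
grip_width: -0.0001
```

```bash
python3 - <<'E'
from h import *
from bench import r
import cv2
go(.559,.2255,.07)
s=r.grab_frame("side")["pixels"][130:310,230:450]
w_=r.grab_frame("wrist")["pixels"]; t=r.grab_frame("top")["pixels"];cv2.imwrite("pics/top5.png",t)
a=np.hstack([cv2.resize(s,(480,393)),w_[:393,160:480]])
c=cv2.resize(t[178:273,198:398],None,fx=2,fy=2)
c0=cv2.resize(cv2.imread("pics/top0.png")[178:273,198:398],None,fx=2,fy=2)
cv2.imwrite("pics/f5.png",np.vstack([a,np.hstack([c0,c])]))
E
```

```text
t 12.2 tcp [0.4634 0.2038 0.1913] F [ 0.23 -0.37  0.82] w -0.0001 yaw 0.24 z [ 0.001  0.    -1.   ] qv 0.024
units [0.245 0.004 0.303]
```

View pics/f5.png

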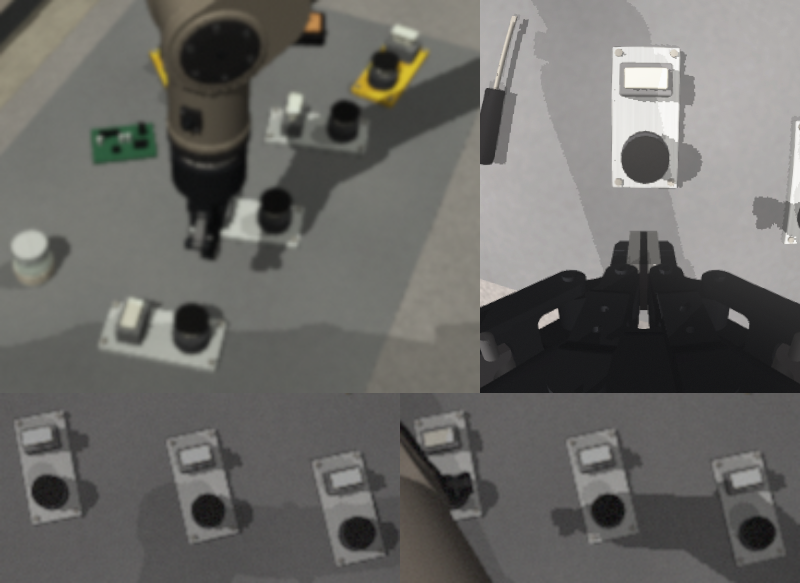

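The left tag cap (130,318 in the side crop, 645,78 in the wrist crop) now sits down on its guide. The other two tags are still up, all pads have sprung back, and the stands match the before picture. Fingers are clear, so I'm handing in.

```bash
python3 -c "
from bench import r
print(r.hand_in(), r.get_obs()['clock'])"
```

```text
the job is handed in; nothing more can be done
the job is handed in; nothing more can be done
```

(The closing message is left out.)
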